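Loosen the left-hand wing nut on a clarinet stand

ROBOT

A 7-joint arm with a two-finger parallel gripper is mounted at the origin on the work surface. World frame = base frame: x ahead of the robot, y to its left, z up, the work surface at z = 0. Lengths are in m, angles in rad, forces in N, time in s.
With the tool pointing down it reaches from about 0.4 to 0.875 m from the base axis. Payload 19.3 kg.
Tool frame: the origin (TCP) lies between the finger pads; the fingertips stand ahead of it and the grasp point (between the pads) lies 8 mm behind it (bot.tip_extent is the x of the fingertips in the tool frame, in m); x points along the fingers, y is the direction in which the jaws open and shut, and the axes are right-handed (so a half turn about x gives the same grasp; the last joint's range is limited). The gripper opens to 85 mm and grips with 20 to 120 N. Pads are 22 mm wide; open, the fingers measure 114 mm over their backs; the gripper's body (76 mm by 85 mm) begins 54 mm behind the grasp point. The pads swing forward as they close: fully open they stand 13 mm farther back than shut.
Start: joints at [-1.413, 0.521, -0.036, 1.599, 0.021, 1.021, -0.113], TCP at [0.141, 0.609, 0.242] pointing down, gripper open.
Joint ranges: [-2.91, 2.91], [-0.3, 2.13], [-1.5, 1.42], [0.17, 2.43], [-1.26, 4.41], [0.16, 1.93], [-2.52, 2.52]. Speed limits (rad/s): [1.89, 1.89, 2.39, 2.39, 3.01, 3.01, 3.01].

INTERFACE

Orientations are given as [roll, pitch, yaw] about the fixed x, y, z axes, in that order (R = Rz(yaw) Ry(pitch) Rx(roll)).
In Python, from workcell import observe, grab_frame, camera_info, bot, nets gives the robot as it stands.
- The arm moves only by the tool jog_arm, never from a script. Its argument "commands" is a list of rows, each a list of 6 numbers: the shift along the tool's x, y, z in mm, then the turn, a rotation vector about the tool's x, y, z in rad. A call has 1 to 20 rows; each row shifts and turns the pose as measured when the row begins, along the tool's axes as they then stand; what a row does not reach is not made up. A row lasts 1/10 s, in which the tool goes at most 50 mm and 8.59 degrees, less where a joint would pass 70% of its speed; a pose out of reach is approached as far as the arm can. A call is refused whole if a number of a shift passes 50 or a number of a turn 0.15, either way. A call with a gripper value outside its range is refused whole. "gripper" is the closure in counts, from 0 (fully open) to 255 (shut), set as the call begins (left out, the last holds). The fingers move at their own pace and stop on an object; "newtons" is the grip in N (left out, the last holds). Time passes only in rows, so rows that do not move let the fingers close. It gives the time, the measured TCP pose, the force and the opening at its end, in the units of the state.
- observe(): the state, without advancing time (a new reading comes with each control period).
- grab_frame(name): name is "side" or "top"; returns the picture (400x640x3 uint8, red, green, blue); there is no depth.
- camera_info(name): a dict with "fov_y" (degrees; the focal length in pixels is half the picture's height over the tangent of half this angle, whatever the lens; pixels are square), "cx", "cy" (the principal point, pixels), "R" (3x3) and "t" (3): a world point X has camera coordinates R X + t. Camera axes: x right, y down, z forward; pixel columns grow to the right and rows downward; lengths in m; the calibration is good to about 2 mm. A picture is of the moment at which its call begins. camera_info takes no time and is no camera call.
- bot.job_done(): hands the job in, once; it reports no verdict.
Trained networks look in the newest picture that a camera, given by its name, has taken for a name from the list of things; names that differ only in an ending like _2 or _b are one class to them, and where a whole thing is asked for, a point or a joint stands for the part that bears it (a point fixed in the world has none). Each returns a list of dicts, best first, with "p" (0 to 1); they miss things now and then, are a little off and sometimes report something else, mostly with a low value. They report only what shows in the picture. A call takes as long as a camera call. They do not tell look-alikes from the thing itself.
- nets.find_in(camera, name): "rect" ([left, top, right, bottom] in pixels, round what is visible of it).
- nets.silhouettes(camera, name): "mask" (400x640 bool, what is visible of it) and "rect" ([left, top, right, bottom] in pixels, round what is visible of it).
- nets.pinpoint(camera, name): "location" ([column, row] in pixels: a listed point, or the origin of a listed thing).
The state is a dict: "clock": time; "qpos": joint angles; "qd": joint speeds; "joint_efforts": joint torques, N m; "position": TCP position; "tool_rot": TCP orientation; "force": force on the tool from outside, world axes, zero at the start; "moment": the same for the moment, N m; "grip_width": finger opening in m.
Only numpy, scipy, OpenCV 4.12 (cv2) and the standard library are available. Lean on these libraries where they do the work, as an engineer would, in place of code of your own. Each camera call takes 0.05 s, during which the arm holds its last target.

TASK

Loosen the wing nut that clamps down the walnut stand holding the shorter, cork-topped clarinet joint. Its thread hand is not marked, so first try the ordinary way, counter-clockwise seen from above, until it comes up solid; that shows a left-hand thread, so then turn it clockwise to at least a sixth of a turn past that tight stop and let go. Leave the other stand's wing nut as it is, and do not shift or topple the black barrel.

Things in the scene. Friction and masses are not known exactly. Their poses are not given: they have to be found in the camera images.
- upper_nut_grip (a point): Grip point of the chrome wing nut by the shorter, cork-topped clarinet joint, on its vertical axis, 58 mm up, turning with it: x along the wings, z up. Wing bar 48 long, 11 thick (grip across this), 45-71 mm above the bench (tips 77, stud 80); below, dark flange 36 wide, top 29, walnut sole at 24. The joint (29 wide, top at 243) stands 125 mm off, 14-55 degrees from +x to +y; all else over 95 mm off.
- upper_nut (a joint): Angle (rad) of that nut: 0 is the tight hard stop; it grows as the nut turns clockwise seen from above, which loosens it (left-hand thread). Starts 0.15 to 0.40 short of the stop, turns with a steady friction of about 0.06 N m, no spring, stays where left, does not rise, has room to 3.0.
- lower_nut (a joint): Angle (rad), in the same sense, of the identical wing nut on the other stand, a bystander. That stand is alike and fixed too, but its clarinet joint is taller (top 283 mm above the bench) and ends in a chrome ring. Starts at 0.15 to 0.40; leave it there.
- barrel: Loose black clarinet barrel standing upright, 35 mm in diameter, 65 mm tall, 80 g, thin chrome band at each end; a bystander 115 to 155 mm from the axis of the nut to be loosened. Origin at the centre of its underside, z up.
Not all that is in view belongs to the job. What is shaped like the part that bears upper_nut_grip but purple is not meant.

How it is judged:
On the way, in this order (a step that is already met when the one before it is completed fails the run):
1. the wing nut has been tried counter-clockwise and brought up against its tight stop (value of joint upper_nut below 0.06 rad), for 0.1 s.
2. the wing nut has been turned clockwise about a sixth of a turn past the stop (value of joint upper_nut above 1 rad), for 0.1 s.
At the end, for the whole second after the job is handed in: The cork-topped joint's wing nut was brought counter-clockwise to within 0.06 rad of its tight stop and now rests at least 1.0 rad clockwise of it; the other nut is between 0.05 and 0.6 rad; the barrel is upright (0.17 rad) and within 20 mm of its start (value of joint upper_nut above 1 rad and velocity of joint upper_nut between -0.05 and 0.05 rad/s and value of joint lower_nut between 0.05 and 0.6 rad and distance of barrel from where it was at the start of the episode below 0.02 m and angle between barrel's own z axis and vertical below 0.17 rad); the robot touches nothing.
It fails at once if the other stand's wing nut is turned (not (value of joint lower_nut above 0.05 rad) or not (value of joint lower_nut below 0.6 rad)).
It fails at once if the barrel is shifted more than 20 mm or tipped (not (distance of barrel from where it was at the start of the episode below 0.02 m) or not (angle between barrel's own z axis and vertical below 0.17 rad)).
It also fails if it takes over 38 s, if anything falls off the work surface, if the arm or the gripper's body presses on something with over 40 N, if the wrist force passes 120 N, or if a joint passes its speed limit or range.

## Working session

There is one attempt and no reset: what is moved stays moved. The work goes in short steps, Python scripts to look and compute and a tool call to move; the robot and the scene stay as the last step left them, time stands still between calls to the robot, and variables do not carry over. Pictures are saved under pics/ and viewed, and the job is handed in when it is done.

Besides the shell and the picture viewer there is one more tool, called after ">>>" by a JSON object that holds its "op" and its "data". jog_arm: Moves the arm, as the interface text tells. Its arguments: {"type":"object","properties":{"commands":{"type":"array","items":{"type":"array","items":{"type":"number"}}},"gripper":{"type":"number"},"newtons":{"type":"number"}},"required":["commands"]}

```bash
mkdir -p pics; ls; cat > h.py <<'E'
import numpy as np, cv2
from workcell import observe, grab_frame, camera_info, bot, nets
def cam(n):
    c=camera_info(n); f=200/np.tan(np.radians(c['fov_y'])/2); return c,f
def ray(n,px):
    c,f=cam(n); R=np.array(c['R']);t=np.array(c['t'])
    d=np.array([(px[0]-c['cx'])/f,(px[1]-c['cy'])/f,1.]); return -R.T@t, R.T@d
def atz(n,px,z):
    o,d=ray(n,px); return o+d*(z-o[2])/d[2]
def proj(n,X):
    c,f=cam(n); p=np.array(c['R'])@np.array(X)+np.array(c['t']); return [c['cx']+f*p[0]/p[2],c['cy']+f*p[1]/p[2]]
E
python3 - <<'E'
from h import *
for n in ['top','side']:
    im=grab_frame(n); cv2.imwrite(f'pics/{n}0.png',im[:,:,::-1])
    print(n,camera_info(n))
    for k in ['upper_nut_grip','barrel']:
        print(k,[(np.round(d['location']),round(d['p'],2)) for d in nets.pinpoint(n,k)],[(np.round(d['rect']),round(d['p'],2)) for d in nets.find_in(n,k)])
print(observe(), bot.tip_extent)
E
```

```text
pics
top {'fov_y': 48.3874658384603, 'cx': 316.0908685744558, 'cy': 202.83860522397427, 'R': array([[-0.02415972, -0.99970416,  0.00281048],
       [-0.98819034,  0.02345577, -0.15142552],
       [ 0.1513148 , -0.00643568, -0.98846467]]), 't': array([-0.07381838,  0.48948494,  1.23986311])}
upper_nut_grip [(array([352., 193.]), 0.68), (array([429., 248.]), 0.68), (array([431., 144.]), 0.65)] [(array([421., 141., 446., 154.]), 0.55), (array([342., 188., 362., 203.]), 0.48)]
barrel [(array([344., 236.]), 0.44)] [(array([338., 230., 353., 242.]), 0.57)]
side {'fov_y': 43.67335361523345, 'cx': 314.6380745226916, 'cy': 203.90492629312308, 'R': array([[ 0.99945472, -0.03185498, -0.00868987],
       [-0.02852023, -0.70022872, -0.71334868],
       [ 0.01663881,  0.71320755, -0.70075541]]), 't': array([-4.97684522e-01, -8.32784892e-04,  1.17910661e+00])}
upper_nut_grip [(array([405., 340.]), 0.83), (array([238., 333.]), 0.65), (array([328., 245.]), 0.64)] [(array([229., 317., 247., 357.]), 0.97), (array([391., 325., 414., 360.]), 0.76)]
barrel [(array([266., 254.]), 0.72)] [(array([255., 225., 279., 261.]), 0.95)]
{'clock': 0.5, 'qpos': array([-1.41319458,  0.52145397, -0.03630962,  1.59952945,  0.0211927 ,
        1.0211118 , -0.11278439]), 'qd': array([-0.00086092, -0.00120723,  0.00039437, -0.00107998,  0.00035933,
        0.00074922,  0.00027909]), 'joint_efforts': array([-2.25064381e-03, -9.26292515e+01,  1.97702877e+00, -3.70053327e+01,
        1.81340956e-02,  2.59146225e-03,  1.07945455e-04]), 'position': array([0.14115929, 0.60881763, 0.24224646]), 'tool_rot': array([-1.58672879,  1.57067776, -1.81455278]), 'force': array([-0.48290548,  0.14800519,  0.27766391]), 'moment': array([-0.0021604 , -0.03238565,  0.01687455]), 'grip_width': 0.08552860667503072} 0.011
```

View pics/top0.png

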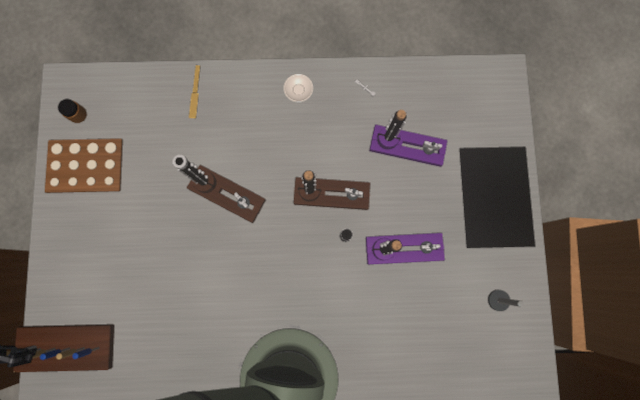

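View pics/side0.png

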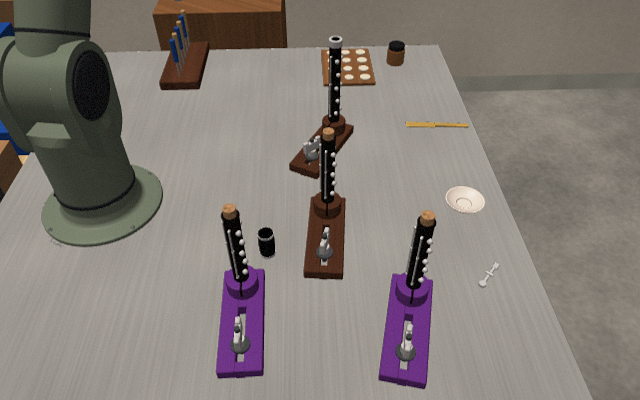

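The top picture shows four wing nuts that could be confused:
- Walnut with a cork top at top (352,193) / side (328,245).
- Walnut with a chrome ring at top (238,200) / side (313,150).
- Purple at top (430,247) / side (238,333).
- Purple at top (431,145) / side (405,340).

I choose the walnut one with the cork top. The barrel is at top (346,236). Next I'll check this in a close crop and measure it.

```bash
python3 - <<'E'
from h import *
t=cv2.imread('pics/top0.png'); s=cv2.imread('pics/side0.png')
a=cv2.resize(t[170:250,285:385],None,fx=4,fy=4,interpolation=cv2.INTER_CUBIC)
b=cv2.resize(s[210:290,280:380],None,fx=4,fy=4,interpolation=cv2.INTER_CUBIC)
cv2.imwrite('pics/crop0.png',np.hstack([a,b]))
print('top@58',atz('top',(352,193),.058),'side@58',atz('side',(328,245),.058))
print('barrel',atz('top',(344,236),0),atz('side',(266,254),0))
print('cork',atz('top',(309,175),.243),atz('side',(328,132),.243))
E
```

```text
top@58 [ 0.51019255 -0.18775381  0.058     ] side@58 [ 0.51901375 -0.19956194  0.058     ]
barrel [ 0.39338601 -0.1649042   0.        ] [ 0.3887481  -0.16962015  0.        ]
cork [ 0.52478637 -0.06863866  0.243     ] [ 0.52369703 -0.07116462  0.243     ]
```

View pics/crop0.png

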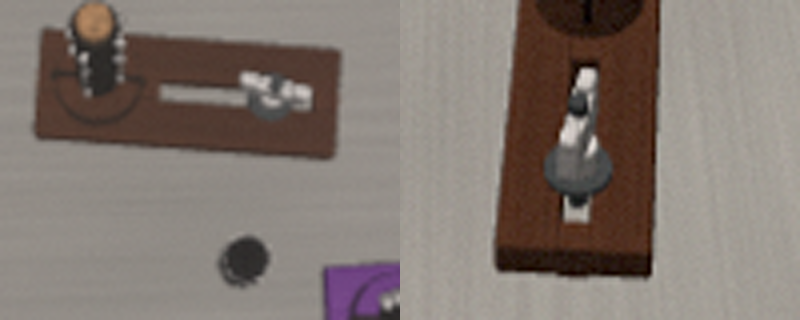

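```bash
python3 - <<'E'
from h import *
p=lambda *a: np.round(atz(*a),4)
print('flange',p('top',(352,195.2),.029),p('side',(324.5,252.7),.029))
print('stud',p('top',(353.9,191.3),.08),p('side',(324.5,235.3),.08))
a,b=p('top',(346,189.2),.074),p('top',(362.3,194.5),.074); print('wing',a,b,(a+b)/2,np.linalg.norm(a-b),np.degrees(np.arctan2(*(b-a)[1::-1])))
for n in ['top','side']:
    im=grab_frame(n)
    r=nets.silhouettes(n,'upper_nut_grip')
    for d in r: print(n,d['rect'],d['p'])
t=cv2.imread('pics/top0.png'); s=cv2.imread('pics/side0.png')
cv2.imwrite('pics/c1.png',np.hstack([cv2.resize(t[175:210,330:370],None,fx=10,fy=10,interpolation=cv2.INTER_NEAREST),cv2.resize(s[220:270,305:345],None,fx=10,fy=10,interpolation=cv2.INTER_NEAREST)[:350]]))
cv2.imwrite('pics/c2.png',cv2.resize(s[220:270,305:345],None,fx=10,fy=10,interpolation=cv2.INTER_NEAREST))
E
```

```text
flange [ 0.5088 -0.1901  0.029 ] [ 0.5123 -0.1951  0.029 ]
stud [ 0.511  -0.1913  0.08  ] [ 0.5122 -0.1928  0.08  ]
wing [ 0.5186 -0.1699  0.074 ] [ 0.5025 -0.215   0.074 ] [ 0.51055 -0.19245  0.074  ] 0.04788757667704642 -109.64577576768441
top [420.8, 244.1, 439.6, 255.1] 0.7
top [344.8, 189.6, 362.5, 203.0] 0.66
top [420.7, 139.7, 443.2, 153.8] 0.63
side [393.7, 324.6, 413.3, 362.2] 0.82
side [317.6, 228.0, 337.2, 258.9] 0.8
side [229.5, 315.5, 248.5, 352.2] 0.79
side [301.5, 134.8, 317.5, 162.4] 0.49
```

View pics/c1.png

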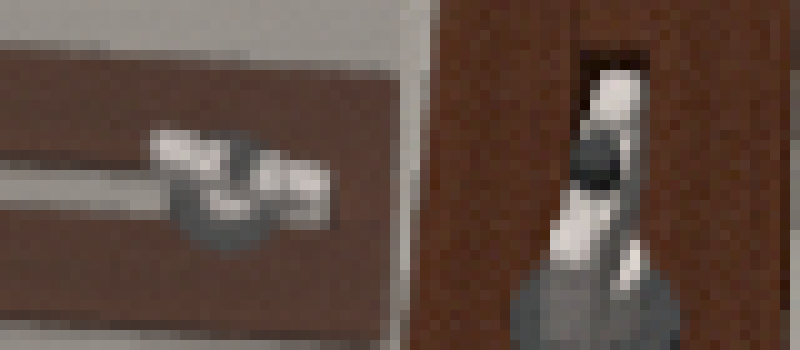

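View pics/c2.png

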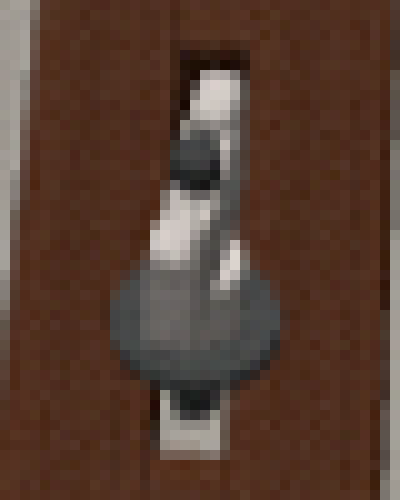

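```bash
python3 - <<'E'
from h import *
for z in (.072,.077):
    a,b=atz('side',(322.2,244),z),atz('side',(327.2,227.5),z); print((a+b)/2,np.linalg.norm(a-b),np.degrees(np.arctan2(*(b-a)[1::-1])))
# model check: project wing outline
c=np.array([.5115,-.192])
for ang in (64,68,72):
    u=np.array([np.cos(np.radians(ang)),np.sin(np.radians(ang))])
    for n in('top','side'):
        print(ang,n,[np.round(proj(n,[*(c+s*.021*u),.076]),1).tolist() for s in(-1,1)])
from scipy.spatial.transform import Rotation as Ro
print(Ro.from_euler('xyz',observe()['tool_rot']).as_matrix().round(4), observe()['clock'])
E
```

```text
[ 0.51296955 -0.18655393  0.072     ] 0.04566758483263429 74.62802726001281
[ 0.51273468 -0.19103003  0.077     ] 0.0453628687402555 74.62802726001286
64 top [[360.9, 194.5], [347.2, 188.3]]
64 side [[319.9, 243.6], [328.3, 229.2]]
68 top [[361.1, 194.0], [347.0, 188.8]]
68 side [[320.6, 243.8], [327.6, 229.0]]
72 top [[361.3, 193.5], [346.8, 189.3]]
72 side [[321.3, 244.0], [326.9, 228.9]]
[[ 0.000e+00  2.259e-01  9.741e-01]
 [ 1.000e-04  9.741e-01 -2.259e-01]
 [-1.000e+00  1.000e-04  0.000e+00]] 0.7
```

Choice confirmed: the crop shows a chrome nut on walnut in front of the cork-topped joint. The axis is at about (0.512, -0.192) and the wings run at about 71°, so they're nearly tangential to the base. I'll lift first, then swing clockwise round the base above the joints.

>>> {"op": "jog_arm", "data": {"commands": [[-50,0,0,0,0,0],[-50,0,0,0,0,0],[-50,0,0,0,0,0],[0,-5,50,0.08,0,0],[0,-5,50,0.08,0,0],[0,-5,50,0.08,0,0]], "gripper": 0, "newtons": 60}}

```text
clock: 1.3
position: [0.2747, 0.5514, 0.3969]
tool_rot: [-2.853, 1.568, 2.969]
force: [-0.3, 0.9, -0.1]
grip_width: 0.0856
```

>>> {"op": "jog_arm", "data": {"commands": [[0,-5,50,0.085,0,0],[0,-5,50,0.085,0,0],[0,-5,50,0.085,0,0],[0,-5,50,0.085,0,0],[0,-5,50,0.085,0,0],[0,-5,50,0.085,0,0],[0,-5,50,0.085,0,0],[0,-5,50,0.085,0,0],[0,-5,50,0.085,0,0],[0,-5,50,0.085,0,0]]}}

```text
clock: 2.3
position: [0.5537, 0.1547, 0.3958]
tool_rot: [-3.073, 1.569, 1.862]
force: [1.3, -0.5, -0.3]
grip_width: 0.0857
```

```bash
cat > st.py <<'E'
from h import *
import sys
from scipy.spatial.transform import Rotation as Ro
o=observe();R=Ro.from_euler('xyz',o['tool_rot']).as_matrix()
print(o['clock'],o['position'].round(4),'phi',np.degrees(np.arctan2(R[1,1],R[0,1])).round(2),'xdir',R[:,0].round(4),'q',o['qpos'].round(3),'F',o['force'].round(1),'M',o['moment'].round(2),o['grip_width'].round(4))
if len(sys.argv)>4:
    T=np.array(list(map(float,sys.argv[1:4]))); ph=np.radians(float(sys.argv[4]))
    x=np.array([0,0,-1.]);y=np.array([np.cos(ph),np.sin(ph),0]);G=np.c_[x,y,np.cross(x,y)]
    print('shift mm',(R.T@(T-o['position'])*1e3).round(1),'turn',Ro.from_matrix(R.T@G).as_rotvec().round(3))
E
python3 st.py .512 -.192 .3 -19
```

```text
Traceback (most recent call last):
  File "st.py", line 5, in <module>
    print(o['clock'],o['position'].round(4),'phi',np.degrees(np.arctan2(R[1,1],R[0,1])).round(2),'xdir',R[:,0].round(4),'q',o['qpos'].round(3),'F',o['force'].round(1),'M',o['moment'].round(2),o['grip_width'].round(4))
                                                                                                                                                                                                ^^^^^^^^^^^^^^^^^^^^^
AttributeError: 'float' object has no attribute 'round'
```

```bash
sed -i "s/o\['grip_width'\].round(4)/round(o['grip_width'],4)/" st.py
python3 st.py .512 -.192 .38 -19
```

```text
2.3 [0.5537 0.1547 0.3958] phi 12.78 xdir [-6.0e-04  1.9e-03 -1.0e+00] q [-0.665  0.335  0.402  1.534 -0.136  1.3   -0.024] F [ 1.3 -0.5 -0.3] M [-0.01 -0.01  0.07] 0.0857
shift mm [  15.2 -117.4  328.9] turn [ 0.555 -0.002  0.001]
```

>>> {"op": "jog_arm", "data": {"commands": [[0,-10,48,0.085,0,0],[0,-8,48,0.085,0,0],[0,-6,48,0.085,0,0],[0,-4,48,0.085,0,0],[0,-2,48,0.085,0,0],[0,0,48,0.085,0,0],[0,0,40,0.07,0,0],[0,0,0,0,0,0]]}}

```text
clock: 3.1
position: [0.5078, -0.1886, 0.3964]
tool_rot: [2.072, 1.568, 0.108]
force: [-0.4, 0.1, -0.1]
grip_width: 0.0852
```

```bash
python3 st.py .512 -.192 .25 -19
```

```text
3.1 [ 0.5078 -0.1886  0.3964] phi -22.53 xdir [ 2.7e-03  3.0e-04 -1.0e+00] q [-0.249  0.299  0.657  1.626 -0.19   1.279  0.048] F [-0.4  0.1 -0.1] M [ 0.04  0.04 -0.01] 0.0852
shift mm [146.4   4.9   1.7] turn [-0.062 -0.001 -0.002]
```

>>> {"op": "jog_arm", "data": {"commands": [[40,4.9,1.7,-0.062,-0.001,-0.002],[45,0,0,0,0,0],[45,0,0,0,0,0],[40,0,0,0,0,0],[40,0,0,0,0,0],[40,0,0,0,0,0],[0,0,0,0,0,0],[0,0,0,0,0,0]], "gripper": 110}}

```text
clock: 3.9
position: [0.5139, -0.1929, 0.1407]
tool_rot: [1.881, 1.564, -0.019]
force: [0.2, -1.1, 0.7]
grip_width: 0.0483
```

```bash
python3 st.py .512 -.192 .05 -19
python3 - <<'E'
from h import *
t=grab_frame('top');s=grab_frame('side')
a=cv2.resize(t[140:260,280:400],(400,400),interpolation=cv2.INTER_CUBIC)
b=cv2.resize(s[150:290,260:400],(400,400),interpolation=cv2.INTER_CUBIC)
cv2.imwrite('pics/d1.png',np.hstack([a,b])[:,:,::-1])
E
```

```text
3.9 [ 0.5139 -0.1929  0.1407] phi -18.88 xdir [ 6.4e-03 -1.0e-04 -1.0e+00] q [-0.095  0.59   0.489  1.916 -0.407  0.728  0.301] F [ 0.2 -1.1  0.7] M [-0.04  0.02 -0.01] 0.0483
shift mm [90.7 -2.6 -0.1] turn [ 0.002 -0.002 -0.006]
```

View pics/d1.png

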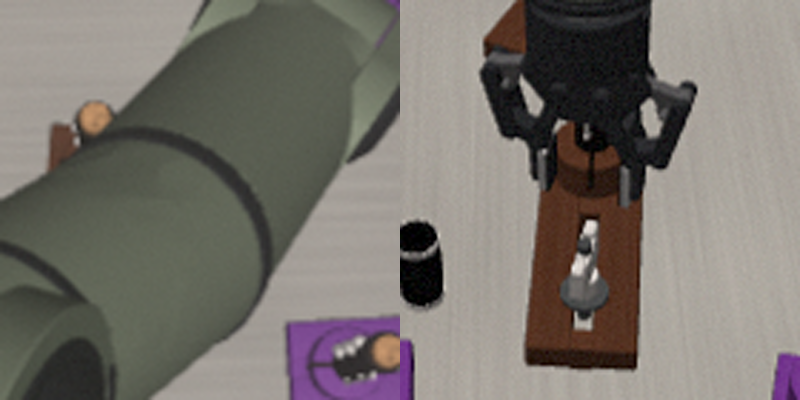

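```bash
python3 - <<'E'
from h import *
t=grab_frame('top');s=grab_frame('side')
cv2.imwrite('pics/d2.png',np.vstack([cv2.resize(s,None,fx=1.2,fy=1.2)])[:,:,::-1])
cv2.imwrite('pics/d3.png',t[:,:,::-1])
E
```

```text
(no output)
```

View pics/d2.png

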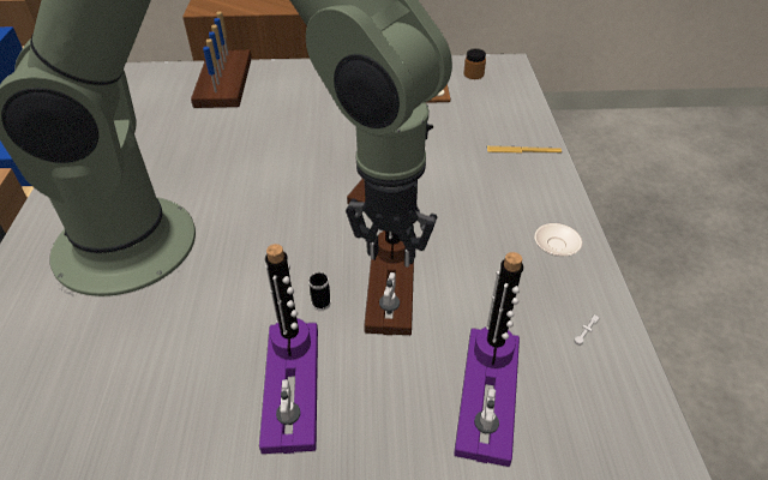

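View pics/d3.png

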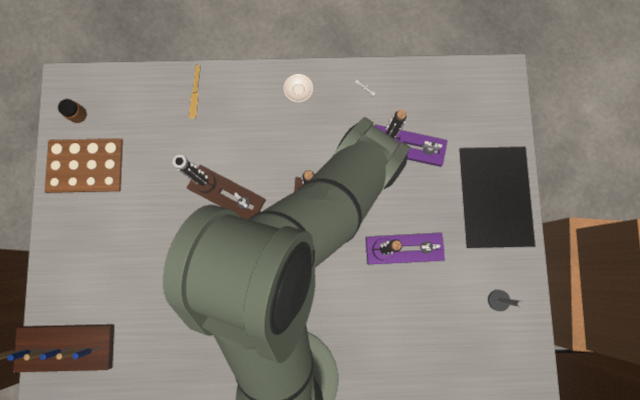

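```bash
python3 - <<'E'
from h import *
for nm,px in dict(disc=(306,76),discbot=(312,107),cylbot=(322,147),tool=(325,175)).items():
    o,d=ray('side',px)
    for y in(-.2,-.26): print(nm,y,(o+d*(y-o[1])/d[1]).round(3))
E
```

```text
disc -0.2 [ 0.483 -0.2    0.44 ]
disc -0.26 [ 0.482 -0.26   0.475]
discbot -0.2 [ 0.491 -0.2    0.386]
discbot -0.26 [ 0.49  -0.26   0.426]
cylbot -0.2 [ 0.506 -0.2    0.307]
cylbot -0.26 [ 0.504 -0.26   0.354]
tool -0.2 [ 0.512 -0.2    0.246]
tool -0.26 [ 0.509 -0.26   0.298]
```

The wrist clears: its centre will be at about 0.37 m at grasp height, and the cork top is at 0.243 m. Descending.

>>> {"op": "jog_arm", "data": {"commands": [[25,-2.6,0,0.002,-0.002,-0.006],[25,0,0,0,0,0],[20,0,0,0,0,0],[14,0,0,0,0,0],[0,0,0,0,0,0]]}}

```text
clock: 4.6
position: [0.5177, -0.1924, 0.0622]
tool_rot: [1.772, 1.556, -0.128]
force: [-1.0, -0.7, 0.3]
grip_width: 0.0483
```

```bash
python3 st.py .512 -.192 .05 -19
python3 - <<'E'
from h import *
s=grab_frame('side')
b=cv2.resize(s[190:280,270:390],None,fx=6,fy=6,interpolation=cv2.INTER_CUBIC)
cv2.imwrite('pics/d4.png',b[:,:,::-1])
E
```

```text
4.6 [ 0.5177 -0.1924  0.0622] phi -18.87 xdir [ 0.0151 -0.0019 -0.9999] q [-0.028  0.709  0.394  1.947 -0.491  0.564  0.368] F [-1.  -0.7  0.3] M [-0.02  0.   -0.01] 0.0483
shift mm [12.1 -5.7  1.5] turn [ 0.002 -0.003 -0.015]
```

View pics/d4.png

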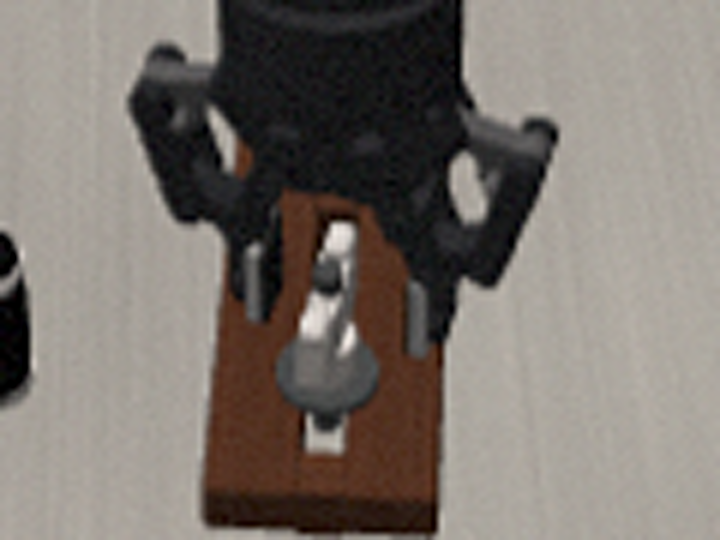

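>>> {"op": "jog_arm", "data": {"commands": [[7,-4,1.5,0.002,-0.003,-0.015],[5,-2,0,0,0,0],[0,0,0,0,0,0]]}}

```text
clock: 4.95
position: [0.5128, -0.1925, 0.0526]
tool_rot: [1.623, 1.568, -0.28]
force: [0.2, 0.5, 0.8]
grip_width: 0.0486
```

```bash
python3 st.py .512 -.192 .05 -19
python3 - <<'E'
from h import *
s=grab_frame('side')
b=cv2.resize(s[190:280,270:390],None,fx=6,fy=6,interpolation=cv2.INTER_CUBIC)
cv2.imwrite('pics/d5.png',b[:,:,::-1])
for X in ([.512,-.192,.08],[.512,-.192,.029]): print((np.array(proj('side',X))-[270,190])*6)
E
```

```text
4.95 [ 0.5128 -0.1925  0.0526] phi -18.99 xdir [ 2.8e-03 -8.0e-04 -1.0e+00] q [-0.023  0.725  0.388  1.952 -0.495  0.556  0.371] F [0.2 0.5 0.8] M [ 0.06  0.02 -0.01] 0.0486
shift mm [ 2.6 -0.9 -0.2] turn [ 0.    -0.    -0.003]
[326.41082469 269.92257988]
[325.66694661 369.19084714]
```

View pics/d5.png

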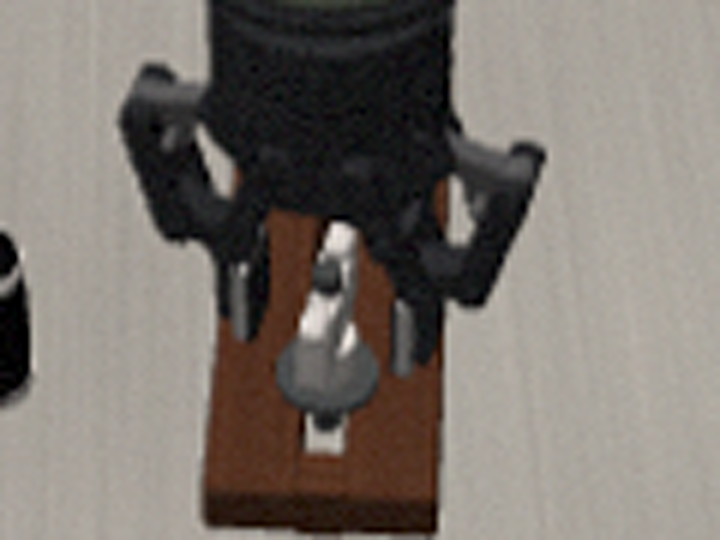

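The stud and flange project onto the picture exactly at my estimated axis, so I'm closing on the wings.

>>> {"op": "jog_arm", "data": {"commands": [[2,-0.9,0,0,0,-0.003],[0,0,0,0,0,0],[0,0,0,0,0,0],[0,0,0,0,0,0],[0,0,0,0,0,0],[0,0,0,0,0,0]], "gripper": 255, "newtons": 40}}

```text
clock: 5.6
position: [0.5124, -0.1923, 0.0514]
tool_rot: [1.985, 1.57, 0.083]
force: [0.1, -0.2, -0.6]
grip_width: 0.0173
```

```bash
python3 st.py .512 -.192 .05 -19
```

```text
5.6 [ 0.5124 -0.1923  0.0514] phi -18.99 xdir [ 9.e-04  1.e-04 -1.e+00] q [-0.022  0.727  0.387  1.951 -0.495  0.556  0.372] F [ 0.1 -0.2 -0.6] M [0.   0.11 0.01] 0.0173
shift mm [ 1.4 -0.5 -0.1] turn [ 0.    -0.    -0.001]
```

>>> {"op": "jog_arm", "data": {"commands": [[0,0,0,0,0,0],[0,0,0,0,0,0],[0,0,0,0,0,0],[0,0,0,0,0,0]]}}

```text
clock: 6.0
position: [0.5125, -0.1923, 0.0514]
tool_rot: [1.965, 1.57, 0.063]
force: [0.2, -0.2, 0.2]
grip_width: 0.0174
```

```bash
python3 st.py .512 -.192 .05 -19
```

```text
6.0 [ 0.5125 -0.1923  0.0514] phi -18.99 xdir [ 1.e-03  1.e-04 -1.e+00] q [-0.022  0.727  0.387  1.951 -0.495  0.556  0.372] F [ 0.2 -0.2  0.2] M [-0.02  0.11  0.02] 0.0174
shift mm [ 1.4 -0.5 -0.1] turn [ 0.    -0.    -0.001]
```

```bash

python3 - <<'E'
from h import *
s=grab_frame('side')
b=cv2.resize(s[205:275,290:370],None,fx=8,fy=8,interpolation=cv2.INTER_CUBIC)
cv2.imwrite('pics/d6.png',b[:,:,::-1])
E
```

```text
(no output)
```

View pics/d6.png

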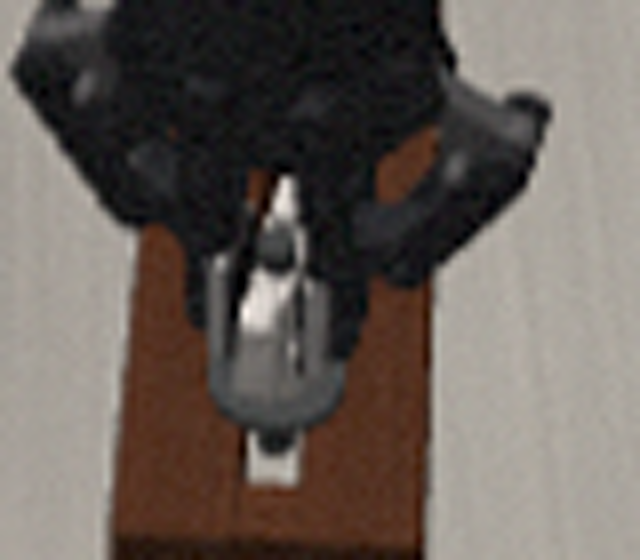

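The opening reads 17.4 mm, against an 11 mm bar. The pads may be on a hub or sitting slightly diagonally. I'll try a small counter-clockwise turn and watch the moment and the width.

>>> {"op": "jog_arm", "data": {"commands": [[0,0,0,-0.05,0,0],[0,0,0,-0.05,0,0],[0,0,0,0,0,0]]}}

```text
clock: 6.35
position: [0.5124, -0.1923, 0.0514]
tool_rot: [1.773, 1.57, -0.026]
force: [-0.1, 0.2, -1.5]
grip_width: 0.0173
```

```bash
python3 st.py .5125 -.1923 .0514 -19
python3 - <<'E'
from h import *
s=grab_frame('side')
b=cv2.resize(s[205:275,290:370],None,fx=8,fy=8,interpolation=cv2.INTER_CUBIC)
cv2.imwrite('pics/d7.png',b[:,:,::-1])
E
```

```text
6.35 [ 0.5124 -0.1923  0.0514] phi -13.1 xdir [ 9.e-04 -0.e+00 -1.e+00] q [-0.004  0.721  0.36   1.95  -0.462  0.55   0.444] F [-0.1  0.2 -1.5] M [0.02 0.05 0.08] 0.0173
shift mm [ 0.   0.1 -0. ] turn [ 0.103 -0.    -0.001]
```

View pics/d7.png

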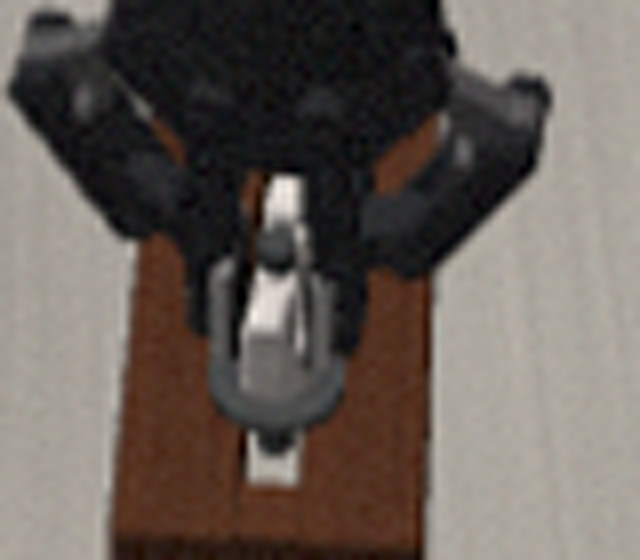

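The nut turns with the gripper: the wings moved in the picture and the moment is about 0.08 N m, which fits the friction. I'll continue to the stop.

>>> {"op": "jog_arm", "data": {"commands": [[0,0,0,-0.04,0,0],[0,0,0,-0.04,0,0]]}}

```text
clock: 6.6
position: [0.5124, -0.1923, 0.0514]
tool_rot: [1.409, 1.57, -0.309]
force: [-1.0, 0.1, -0.1]
grip_width: 0.0171
```

```bash
python3 st.py .5125 -.1923 .0514 -19
```

```text
6.6 [ 0.5124 -0.1923  0.0514] phi -8.47 xdir [ 8.e-04 -3.e-04 -1.e+00] q [ 0.01   0.717  0.34   1.95  -0.436  0.545  0.501] F [-1.   0.1 -0.1] M [ 0.06  0.09 -0.17] 0.0171
shift mm [-0.  0. -0.] turn [ 0.184  0.    -0.001]
```

>>> {"op": "jog_arm", "data": {"commands": [[0,0,0,-0.04,0,0],[0,0,0,0,0,0]]}}

```text
clock: 6.8
position: [0.5124, -0.1923, 0.0514]
tool_rot: [1.653, 1.57, -0.02]
force: [0.2, 0.4, -0.0]
grip_width: 0.0173
```

```bash
python3 st.py .5125 -.1923 .0514 -19
```

```text
6.8 [ 0.5124 -0.1923  0.0514] phi -5.9 xdir [ 0.001 -0.    -1.   ] q [ 0.018  0.715  0.328  1.949 -0.421  0.543  0.533] F [ 0.2  0.4 -0. ] M [ 0.12  0.02 -0.43] 0.0173
shift mm [ 0.   0.1 -0. ] turn [ 0.229 -0.    -0.001]
```

>>> {"op": "jog_arm", "data": {"commands": [[0,0,0,-0.04,0,0],[0,0,0,0,0,0]]}}

```text
clock: 7.0
position: [0.5124, -0.1937, 0.0515]
tool_rot: [0.696, 1.568, -0.936]
force: [0.6, 1.5, -2.8]
grip_width: 0.0174
```

```bash
python3 st.py .5125 -.1923 .0514 -19
```

```text
7.0 [ 0.5124 -0.1937  0.0515] phi -3.47 xdir [ 0.0014 -0.0019 -1.    ] q [ 0.026  0.713  0.318  1.949 -0.406  0.54   0.563] F [ 0.6  1.5 -2.8] M [ 0.37 -0.11  0.08] 0.0174
shift mm [ 0.   0.1 -1.4] turn [ 0.271  0.002 -0.002]
```

The moment built to -0.43 N m and then the grip slipped, so it looks like the stop. Checking the wing in the picture.

```bash

python3 - <<'E'
from h import *
s=grab_frame('side')
b=cv2.resize(s[205:275,290:370],None,fx=8,fy=8,interpolation=cv2.INTER_CUBIC)
cv2.imwrite('pics/d8.png',b[:,:,::-1])
c=np.array([.512,-.192])
for ang in (70,74,78,82,86,90):
    u=np.array([np.cos(np.radians(ang)),np.sin(np.radians(ang))])
    print(ang,[((np.array(proj('side',[*(c+s*.021*u),.076]))-[290,205])*8).round().tolist() for s in(-1,1)])
E
```

```text
70 [[250.0, 311.0], [300.0, 192.0]]
74 [[255.0, 313.0], [294.0, 190.0]]
78 [[261.0, 313.0], [289.0, 190.0]]
82 [[267.0, 314.0], [283.0, 189.0]]
86 [[273.0, 314.0], [277.0, 189.0]]
90 [[279.0, 314.0], [271.0, 189.0]]
```

View pics/d8.png

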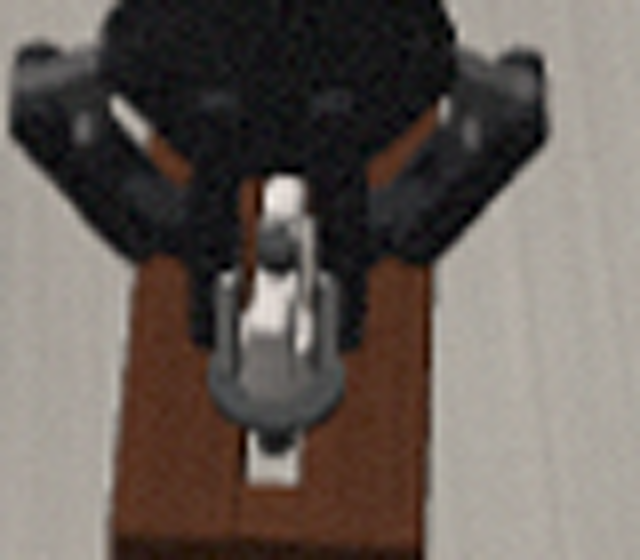

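The wing sits at about 82°, some 0.19 rad counter-clockwise of its start. I'll press further with more grip to confirm it's solid.

>>> {"op": "jog_arm", "data": {"commands": [[0,0,-1,-0.04,-0.002,0.002],[0,0,0,-0.04,0,0],[0,0,0,0,0,0]], "newtons": 60}}

```text
clock: 7.35
position: [0.5125, -0.1936, 0.0515]
tool_rot: [0.596, 1.564, -0.952]
force: [0.0, -1.0, -1.6]
grip_width: 0.0163
```

```bash
python3 st.py .5125 -.1923 .0514 -19
python3 - <<'E'
from h import *
s=grab_frame('side')
b=cv2.resize(s[205:275,290:370],None,fx=8,fy=8,interpolation=cv2.INTER_CUBIC)
cv2.imwrite('pics/d9.png',b[:,:,::-1])
E
```

```text
7.35 [ 0.5125 -0.1936  0.0515] phi 1.3 xdir [ 0.004  -0.0056 -1.    ] q [ 0.038  0.708  0.299  1.951 -0.378  0.531  0.619] F [ 0.  -1.  -1.6] M [-0.22 -0.01 -0.25] 0.0163
shift mm [ 0.1  0.1 -1.3] turn [ 0.354  0.005 -0.005]
```

View pics/d9.png

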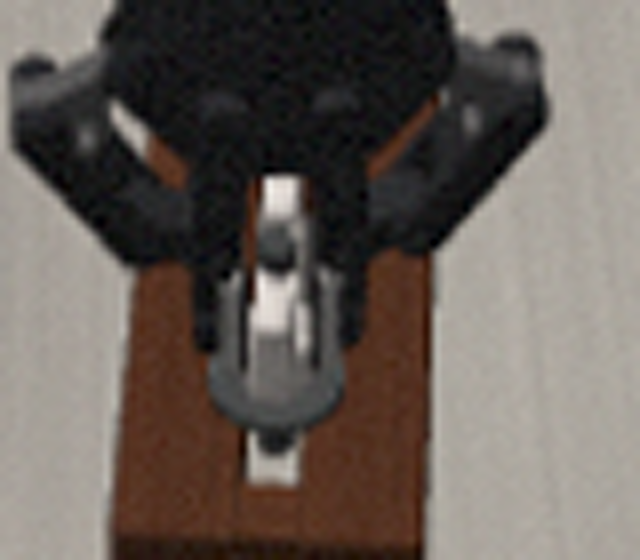

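>>> {"op": "jog_arm", "data": {"commands": [[0,0,-1,-0.06,-0.005,0.005],[0,0,0,-0.05,0,0],[0,0,0,0,0,0]]}}

```text
clock: 7.7
position: [0.5124, -0.1928, 0.0515]
tool_rot: [0.596, 1.557, -0.843]
force: [-0.0, -2.6, -2.5]
grip_width: 0.0159
```

```bash
cat > pic.py <<'E'
from h import *
import sys
s=grab_frame('side')
b=cv2.resize(s[205:275,290:370],None,fx=8,fy=8,interpolation=cv2.INTER_CUBIC)
cv2.imwrite(sys.argv[1],b[:,:,::-1])
E
python3 st.py .5125 -.1923 .0514 0; python3 pic.py pics/e1.png; python3 st.py
```

```text
7.7 [ 0.5124 -0.1928  0.0515] phi 7.55 xdir [ 0.0095 -0.0107 -0.9999] q [ 0.053  0.701  0.272  1.957 -0.342  0.515  0.693] F [-0.  -2.6 -2.5] M [-0.43 -0.04 -0.52] 0.0159
shift mm [ 0.1  0.2 -0.5] turn [ 0.132  0.011 -0.009]
7.75 [ 0.5124 -0.1928  0.0515] phi 7.46 xdir [ 0.0095 -0.0107 -0.9999] q [ 0.052  0.701  0.272  1.957 -0.343  0.515  0.692] F [ 1.2 -1.8 -1.6] M [-0.45 -0.08 -0.48] 0.016
```

View pics/e1.png

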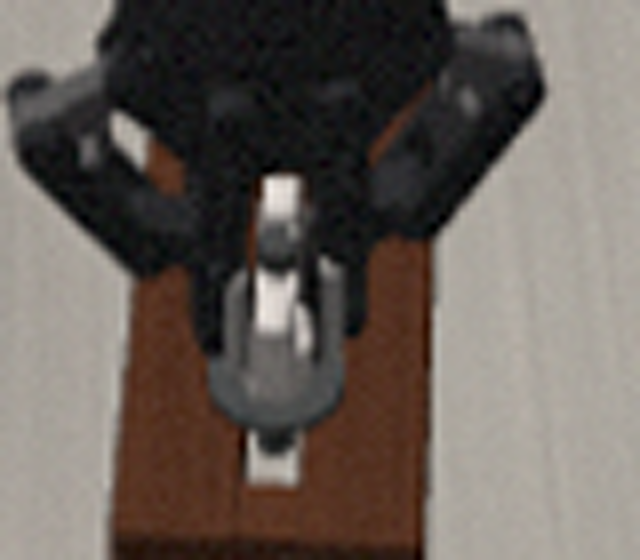

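It's solid: Mz is steady at about -0.5 N m. The wing stays at about 85° while the pads went on to 97°, so the tight stop is reached. Next, clockwise.

>>> {"op": "jog_arm", "data": {"commands": [[0,0,-0.5,0.1,0.01,-0.009],[0,0,0,0.1,0,0],[0,0,0,0.1,0,0],[0,0,0,0.1,0,0],[0,0,0,0.1,0,0],[0,0,0,0,0,0]]}}

```text
clock: 8.35
position: [0.5122, -0.1928, 0.0515]
tool_rot: [-0.053, 1.569, -2.022]
force: [-0.0, -2.8, -0.3]
grip_width: 0.016
```

```bash
python3 st.py .5124 -.1924 .0514 -22; python3 pic.py pics/e2.png
```

```text
8.35 [ 0.5122 -0.1928  0.0515] phi -22.83 xdir [-9.0e-04 -1.8e-03 -1.0e+00] q [-0.036  0.732  0.407  1.951 -0.516  0.562  0.323] F [-0.  -2.8 -0.3] M [-0.64  0.2   0.01] 0.016
shift mm [ 0.1  0.  -0.5] turn [-0.014  0.002  0.   ]
```

View pics/e2.png

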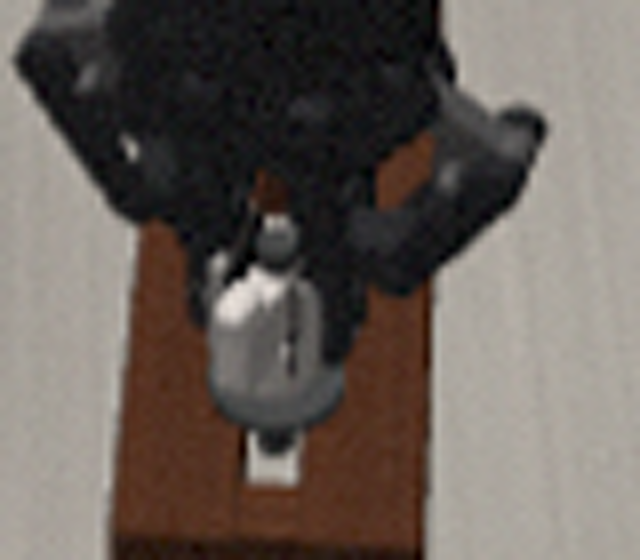

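The nut follows the pads clockwise. Continuing well past a sixth of a turn.

>>> {"op": "jog_arm", "data": {"commands": [[0,0,0,0.1,0,0],[0,0,0,0.1,0,0],[0,0,0,0.1,0,0],[0,0,0,0.1,0,0],[0,0,0,0.1,0,0],[0,0,0,0.1,0,0],[0,0,0,0.1,0,0],[0,0,0,0.1,0,0],[0,0,0,0.1,0,0],[0,0,0,0.1,0,0],[0,0,0,0.1,0,0],[0,0,0,0.1,0,0],[0,0,0,0,0,0],[0,0,0,0,0,0]]}}

```text
clock: 9.8
position: [0.5118, -0.1922, 0.0514]
tool_rot: [-0.094, 1.569, 3.017]
force: [-1.3, -1.6, 2.5]
grip_width: 0.0161
```

```bash
python3 st.py .5124 -.1924 .0514 -90; python3 pic.py pics/e3.png
```

```text
9.8 [ 0.5118 -0.1922  0.0514] phi -91.75 xdir [-2.2e-03  3.0e-04 -1.0e+00] q [-0.229  0.834  0.711  1.961 -0.867  0.686 -0.566] F [-1.3 -1.6  2.5] M [-0.41  0.24 -0.07] 0.0161
shift mm [ 0.   0.2 -0.6] turn [-0.03   0.002  0.   ]
```

View pics/e3.png

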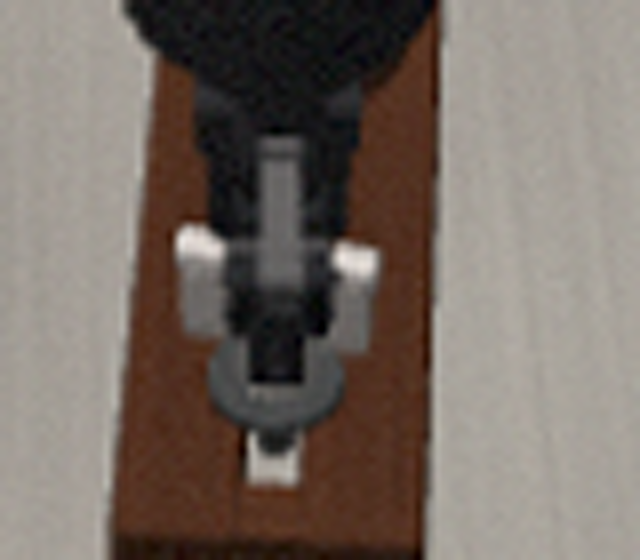

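The wing is now at about -12°, roughly 1.6–1.7 rad past the stop. Releasing and lifting off.

>>> {"op": "jog_arm", "data": {"commands": [[0,0,0,0,0,0],[0,0,0,0,0,0],[0,0,0,0,0,0],[0,0,0,0,0,0],[0,0,0,0,0,0],[-10,0,0,0,0,0],[-20,0,0,0,0,0],[-30,0,0,0,0,0],[-40,0,0,0,0,0],[-40,0,0,0,0,0],[-40,0,0,0,0,0],[-40,0,0,0,0,0],[-40,0,0,0,0,0],[-40,0,0,0,0,0],[0,0,0,0,0,0]], "gripper": 110}}

```text
clock: 11.35
position: [0.5092, -0.1936, 0.3686]
tool_rot: [-0.445, 1.565, 2.667]
force: [0.8, -0.6, -1.0]
grip_width: 0.0486
```

```bash
python3 st.py
python3 - <<'E'
from h import *
s=grab_frame('side')
for d in nets.pinpoint('side','barrel')[:1]: print('barrel',d, atz('side',d['location'],0))
a=cv2.resize(s[205:275,290:370],(400,350),interpolation=cv2.INTER_CUBIC)
b=cv2.resize(s[100:300,220:420],(350,350),interpolation=cv2.INTER_CUBIC)
cv2.imwrite('pics/f1.png',np.hstack([a,b])[:,:,::-1])
E
```

```text
11.35 [ 0.5092 -0.1936  0.3686] phi -91.67 xdir [-0.0048  0.0025 -1.    ] q [-0.501  0.481  1.127  1.67  -0.45   1.286 -0.885] F [ 0.8 -0.6 -1. ] M [-0.03  0.02  0.  ] 0.0486
barrel {'location': [267.2, 252.2], 'p': 0.85} [ 0.39112925 -0.16472225  0.        ]
```

View pics/f1.png

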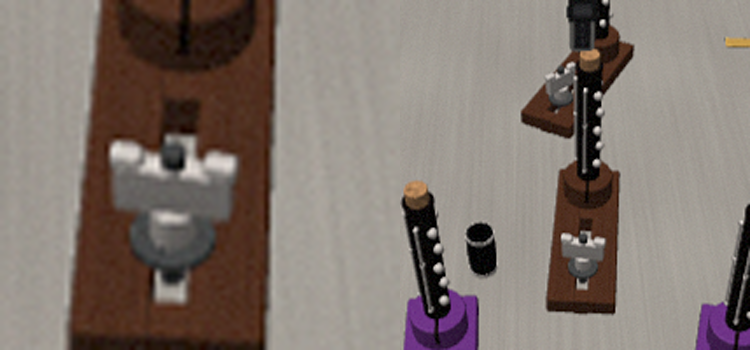

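The arm is clear. The wings now lie nearly along x at about -5°, around 1.5 rad past the stop. The barrel is upright at (0.391, -0.165), within measurement error of where it started, and the other nut is untouched. Handing in.

```bash
python3 -c "
from h import *
print(bot.job_done())"
```

```text
the job is handed in; nothing more can be done
None
```

I loosened the wing nut on the walnut stand with the cork-topped joint and handed the job in at about 11.5 s; no verdict was reported.

- **Stop, counter-clockwise:** the nut turned about 0.24 rad and came up solid. The moment held at about 0.5 N m, against about 0.06 N m of friction. The wing stayed still while the pads slipped past it, which shows a left-hand thread.
- **Clockwise:** I turned it to about 1.5 rad past the stop, judged from the last picture. That is well over the 1.0 rad needed. I then opened the gripper and lifted clear, with the hand at about 0.37 m.
- **Bystanders:** the barrel stands upright and measures within a few millimetres of its start, which is measurement noise. The other stand's nut was never approached and looked untouched, though I did not measure its angle.
- **What disagreed:** the gripper closed to 16–17 mm on the nut instead of the 11 mm bar thickness. It was probably on a thicker hub or slightly diagonal, so the pads slipped at the stop. I therefore took the nut's angles from pictures rather than from the arm; they are good to about 0.1 rad.

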